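Hold a spring clip open astride a recipe card

ROBOT

A 6-joint arm with a two-finger parallel gripper is mounted at the origin on a cart in front of the work surface, level with it; the furniture and walls round the work are solid. World frame = base frame: x ahead of the robot, y to its left, z up, the work surface at z = 0. Lengths are in m, angles in degrees, forces in N, time in s.
With the tool pointing down it reaches from about 0.375 to 0.9 m from the base axis. Payload 3.1 kg.
Tool frame: the origin (TCP) lies between the finger pads; the fingertips stand 11 mm ahead of it and the grasp point (between the pads) lies 8 mm behind it; z points along the fingers, y is the line along which they close (so a half turn about z gives the same grasp; the last joint's range is limited). The gripper opens to 87 mm and grips with 3 to 60 N. Pads are 19 mm wide; open, the fingers measure 117 mm over their backs; the gripper's body (75 mm by 190 mm) begins 51 mm behind the grasp point.
Start: joints at [-79.04, 30.224, 82.088, -0, 67.689, -10.227], TCP at [0.226, -0.583, 0.211] pointing down, gripper open.
Joint ranges: [-176.69, 176.69], [-43.24, 126.21], [12.49, 139.97], [-82, 262], [0, 151.66], [-163.58, 163.58]. Speed limits (degrees/s): [159.86, 159.86, 180, 180, 180, 180].

INTERFACE

Orientations are given as a 3x3 rotation matrix whose columns are the frame's x, y, z axes.
In Python, from rig import bot, viewer, workorder, nets gives the robot as it stands. The module is installed in compiled form; this text tells all that it offers.
- The arm moves only by the tool move_arm, never from a script. Its argument "increments" is a list of rows, each a list of 7 numbers: the shift along the tool's x, y, z normalised to -1 to 1, where 1 is 0.3 m, then the turn, a rotation vector about the tool's x, y, z normalised to -1 to 1, where 1 is pi rad, then the opening, from 0 (shut) to 1 (fully open). In form: [[tx, ty, tz, wx, wy, wz, grip], ...]. A call has 1 to 10 rows; each row is the pose to reach, as a shift and turn from the pose commanded when the call began, along the tool's axes at that moment, turning the shorter way round; what a row does not reach only later rows make up. A row lasts 1/12 s, in which the tool goes at most 41.7 mm and 7.16 degrees, less where a joint would pass 70% of its speed; a pose out of reach is approached as far as the arm can. A call with a number of a shift or a turn outside -1 to 1 is refused whole. A call with a gripper value outside its range is refused whole. The fingers move at their own pace and stop on an object; the grip force is fixed at half the most. Time passes only in rows, so rows that repeat a pose let the fingers close. It gives the time, the measured TCP pose, the force, the opening and the grip force at its end, in the units of the state.
- bot.read_state(): the state, without advancing time (a new reading comes with each control period).
- viewer.capture(name): name is "side" or "top"; returns a dict with "image" (384x512x3 uint8, blue, green, red), "K" (3x3 intrinsics, pixels), "eye" and "orientation" of the camera in the world. Camera axes: x right, y up, looking along -z (the intrinsics and any distortion apply to the point x, -y, -z); pixel columns grow to the right and rows downward; lengths in m; the calibration is good to about 2 mm. A picture is of the moment at which its call begins. There is no depth.
- workorder.hand_in(): hands the job in; it is judged then, once.
Trained networks look in the newest picture that a camera, given by its name, has taken for a name from the list of things; names that differ only in an ending like _2 or _b are one class to them, and where a whole thing is asked for, a point or a joint stands for the part that bears it (a point fixed in the world has none). Each returns a list of dicts, best first, with "conf" (0 to 1); they miss things now and then, are a little off and sometimes report something else, mostly with a low value. They report only what shows in the picture. A call takes as long as a camera call. They do not tell look-alikes from the thing itself.
- nets.find_in(camera, thing): "location" ([column, row] in pixels, amid what is visible of it).
The state is a dict: "time_s": time; "joint_positions": joint angles; "qvel": joint speeds; "tau": joint torques, N m; "position": TCP position; "tcp_rot": TCP orientation; "force": force on the tool from outside, world axes, zero at the start; "moment": the same for the moment, N m; "opening": opening from 0.0 (shut) to 1.0 (fully open); "grasp_force": force on a finger pad.
Only numpy, scipy, OpenCV 4.12 (cv2) and the standard library are available. Lean on these libraries where they do the work, as an engineer would, in place of code of your own. Each camera call takes 0.05 s, during which the arm holds its last target. There are 200 camera calls.

TASK

Squeeze the yellow spring clip open, lift it off the small steel-plate stand it is parked on, and hold it gaping as wide as it goes astride the middle of the recipe card's top edge, so that I can slip a second card in beside the first: one jaw in front of the card and one behind, the edge well inside the mouth, the clip upright and in line with the card but not touching it. Finish while still holding the clip open there; do not let it go or let it snap shut. Leave the card in its holder and everything else on the worktop where it stands.

Things in the scene. Friction and masses are not known exactly. Their poses are not given: they have to be found in the camera images.
- clip: Yellow plastic spring clip like a big clothes peg, 0.06 kg, parked upright astride a steel plate, jaws down, two squeeze tails up. Origin: midway between the tails, half-way up: the place to grip. z up, y along the pivot, x the way the tails are squeezed. Tails: 28 mm wide (y), 24 mm below to 18 mm above the origin, splayed to 50 mm over their tops; fully squeezed flat and parallel, 22 mm over all
- clip_pivot (a point): Centre of the clip's dark steel spring barrel (12 mm thick, 30 mm long, along y), 28 mm below the clip's origin. The spring needs about 4 N on each tail to start and 8 to 12 N fully open, where both halves meet a firm stop
- clip_mouth (a point): Middle of the clip's mouth, 44 mm below the clip's origin, 10 mm below the barrel. Jaws are 28 mm wide (y), tips 62 mm below the origin when parked, 59 mm when open; fully open the clear gap is about 25 mm at the tips and 17 mm at this point. Front and back look alike
- jaw_front (a joint): Opening angle of one half of the clip (its -x half), rad: 0 as parked on the plate, -0.06 shut on nothing, 0.32 fully open; its tail moves inward as its jaw moves outward. Both halves are coupled and open alike
- jaw_back (a joint): Opening angle of the other half of the clip (+x), same values
- clip_stand: Fixed parking stand: dark wooden foot 70 x 90 mm, 18 mm high, with an upright steel plate 4 mm thick (x) and 56 mm wide (y) rising to 80 mm. Origin at the centre of its underside. The clip's barrel rests on the plate's top edge, its x along the stand's x; lift it straight up
- plate_top (a point): Middle of the top edge of the stand's steel plate, 80 mm above the worktop. The parked clip's origin is 34 mm above it
- card_holder: Loose pale wooden holder, foot 64 x 124 mm, together with the stiff upright recipe card fixed in it, 0.5 kg. Origin at the centre of its underside. The card is 3 mm thick (x), 110 mm wide (y), its top edge 115 mm above the worktop, its printed face (green band, yellow picture) toward -x; the wood ends 31 mm above the worktop
- card_edge (a point): Middle of the recipe card's top edge, 115 mm above the worktop; y runs along the edge, x across the card
- lemon: Bystander: yellow lemon, 72 x 57 x 58 mm; origin at its underside
- garlic: Bystander: garlic bulb, 56 mm; origin at its underside
- mug: Bystander: green and white mug, 78 x 116 x 101 mm; origin at its underside
- tea_box: Bystander: dark tea carton, 68 x 136 x 69 mm; origin at its underside
- honey_jar: Bystander: honey jar with black lid, 63 x 63 x 94 mm; origin at its underside
- teaspoon: Bystander: steel teaspoon, 130 x 26 x 11 mm, lying flat; origin at its underside
Not all that is in view belongs to the job. Several things have the shape of the clip; the one meant has the colours described above.

How it is judged (in metres and radians):
On the way:
1. the clip, held squeezed open in the fingers, is lifted clear of its parking stand (value of joint each of jaw_front, jaw_back above 0.2 rad and contact force between the fingers and clip above 1 N and contact force between clip and clip_stand below 0.1 N and z of clip in the frame of plate_top above 0.07 m), for 0.2 s.
At the end, for the whole second after the job is handed in: Gripped, both halves over 0.26 rad open; card edge's middle within 7 mm of the clip's mid-plane, 25 mm along the edge, 33-53 mm below its origin; clip upright and in line within 15 deg, still; nothing touches card or holder; card moved under 15 mm, bystanders under 30 mm (value of joint each of jaw_front, jaw_back above 0.26 rad and contact force between the fingers and clip above 2 N and x of card_edge in the frame of clip between -0.007 and 0.007 m and y of card_edge in the frame of clip between -0.025 and 0.025 m and z of card_edge in the frame of clip between -0.053 and -0.033 m and angle between the y axis of clip and the y axis of card_holder, either way round below 0.26 rad and angle between clip's own z axis and vertical below 0.26 rad and linear speed of clip below 0.02 m/s and contact force between each of clip, the arm, the fingers and card_holder below 0.3 N and distance of card_edge from where it was at the start of the episode below 0.015 m and angle between card_holder's own z axis and vertical below 0.1 rad and distance of each of lemon, garlic, mug, tea_box, honey_jar, teaspoon from where it was at the start of the episode below 0.03 m); the arm keeps its last pose, push and grip.
It fails at once if the card holder is knocked over or pushed away (tilted by over 0.2 rad or moved by over 25 mm) (angle between card_holder's own z axis and vertical above 0.2 rad or distance of card_edge from where it was at the start of the episode above 0.025 m).
It fails at once if a bystander is pushed away by over 40 mm (distance of any of lemon, garlic, mug, tea_box, honey_jar, teaspoon from where it was at the start of the episode above 0.04 m).
It fails at once if once off its stand, the clip is let snap shut (z of clip in the frame of plate_top above 0.07 m and value of joint any of jaw_front, jaw_back below 0.1 rad).
It also fails if it takes over 35 s, if anything falls off the work surface, if the arm or the gripper's body presses on something with over 40 N, if the wrist force passes 120 N, or if a joint passes its speed limit or range.

## Working session

There is one attempt and no reset: what is moved stays moved. The work goes in short steps, Python scripts to look and compute and a tool call to move; the robot and the scene stay as the last step left them, time stands still between calls to the robot, and variables do not carry over. Pictures are saved under pics/ and viewed, at most 10 in all, crops included, and the job is handed in when it is done.

Besides the shell and the picture viewer there is one more tool, called after "Call:" by a JSON object that holds its "op" and its "data", one argument or row to a line. move_arm: Moves the arm, as the interface text tells. Its arguments: {"type":"object","properties":{"increments":{"type":"array"}},"required":["increments"]}

```bash
mkdir -p pics
cat > h.py <<'E'
import numpy as np, cv2, json
from rig import bot, viewer, workorder, nets
def cap(n):
    c=viewer.capture(n); return c
def ray(c,px):
    K=c["K"];R=np.array(c["orientation"])
    if R.shape!=(3,3): raise Exception(str(R))
    p=np.linalg.inv(K)@np.array([px[0],px[1],1.]); d=R@np.array([p[0],-p[1],-p[2]])
    return np.array(c["eye"]),d/np.linalg.norm(d)
def atz(c,px,z):
    e,d=ray(c,px); return e+d*(z-e[2])/d[2]
def proj(c,P):
    q=np.array(c["orientation"]).T@(np.array(P)-c["eye"]); p=np.array(c["K"])@np.array([q[0],-q[1],-q[2]]); return p[:2]/p[2]
def tri(rs):
    A=0;b=0
    for e,d in rs:
        M=np.eye(3)-np.outer(d,d);A=A+M;b=b+M@e
    return np.linalg.solve(A,b)
E
python3 - <<'E'
from h import *
ims=[]
for n in("side","top"):
    c=cap(n);cv2.imwrite(f"pics/{n}0.png",cv2.resize(c["image"],(800,600)));print(n,{k:np.round(v,3).tolist() if k!='image' else 0 for k,v in c.items()})
    for t in("clip","clip_stand","plate_top","card_holder","card_edge","clip_pivot","lemon","mug","tea_box","honey_jar","garlic","teaspoon"):
        print(t,[(np.round(d["location"]).tolist(),round(d["conf"],2)) for d in nets.find_in(n,t)][:5])
E
```

```text
side {'image': 0, 'K': [[487.177, 0.0, 258.199], [0.0, 487.177, 200.507], [0.0, 0.0, 1.0]], 'eye': [0.372, -1.165, 0.606], 'orientation': [[0.991, 0.061, -0.12], [-0.134, 0.361, -0.923], [-0.013, 0.931, 0.366]]}
clip [([201.0, 208.0], 0.85), ([228.0, 204.0], 0.64), ([237.0, 202.0], 0.45)]
clip_stand [([237.0, 226.0], 0.83), ([324.0, 230.0], 0.46)]
plate_top [([241.0, 226.0], 0.97)]
card_holder [([227.0, 292.0], 0.84)]
card_edge [([229.0, 292.0], 0.73), ([238.0, 199.0], 0.73)]
clip_pivot [([226.0, 202.0], 0.69), ([236.0, 197.0], 0.65), ([199.0, 215.0], 0.54)]
lemon [([210.0, 245.0], 0.64)]
mug [([233.0, 176.0], 0.89)]
tea_box [([205.0, 178.0], 0.75)]
honey_jar [([326.0, 230.0], 0.94)]
garlic [([258.0, 244.0], 0.61)]
teaspoon [([296.0, 231.0], 0.62), ([233.0, 200.0], 0.34)]
top {'image': 0, 'K': [[452.189, 0.0, 255.435], [0.0, 452.189, 193.904], [0.0, 0.0, 1.0]], 'eye': [0.408, 0.119, 1.452], 'orientation': [[0.007, 0.995, -0.096], [-1.0, 0.007, -0.004], [-0.003, 0.096, 0.995]]}
clip [([231.0, 245.0], 0.68), ([250.0, 214.0], 0.55), ([206.0, 217.0], 0.52)]
clip_stand [([256.0, 216.0], 0.9)]
plate_top [([257.0, 215.0], 0.86)]
card_holder [([369.0, 232.0], 0.76)]
card_edge [([367.0, 235.0], 0.64), ([255.0, 213.0], 0.62)]
clip_pivot [([204.0, 217.0], 0.72), ([231.0, 245.0], 0.5), ([252.0, 212.0], 0.46), ([250.0, 221.0], 0.2)]
lemon [([253.0, 221.0], 0.7), ([294.0, 239.0], 0.61), ([249.0, 211.0], 0.48)]
mug [([145.0, 205.0], 0.91)]
tea_box [([123.0, 236.0], 0.92)]
honey_jar []
garlic [([292.0, 201.0], 0.59)]
teaspoon [([254.0, 178.0], 0.48), ([147.0, 203.0], 0.29)]
```

View pics/side0.png

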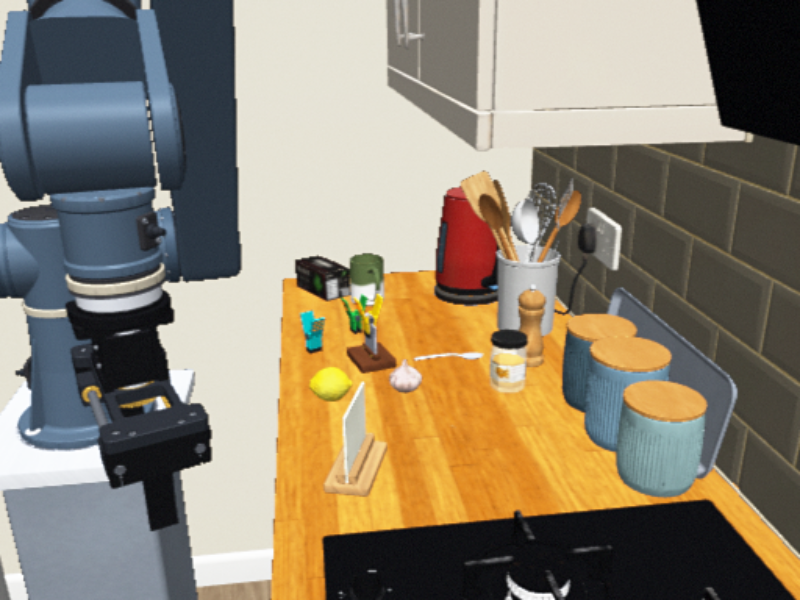

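View pics/top0.png

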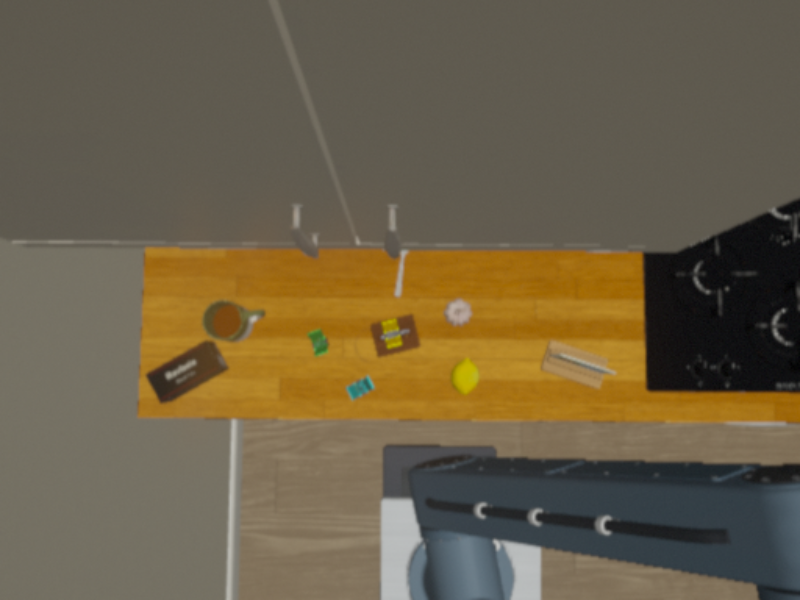

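Side view (800x600 px): yellow clip on the stand (373,315), green look-alike (355,315), teal one (314,330), card (355,435). The top view has yellow (394,333), green (318,342), teal (360,387) and card (582,362). The lemon (465,377) is also yellow. I choose the yellow one on the stand and check it in a crop.

Run:
```python
from h import *
s=cap("side");t=cap("top")
A=cv2.resize(s["image"][180:320,190:280],None,fx=4.2,fy=4.2,interpolation=cv2.INTER_CUBIC)
a=cv2.resize(t["image"][195:235,230:280],(400,294),interpolation=cv2.INTER_CUBIC)
b=cv2.resize(t["image"][210:255,340:400],(400,294),interpolation=cv2.INTER_CUBIC)
B=np.vstack([a,b]);print(A.shape,B.shape)
cv2.imwrite("pics/crop1.png",np.hstack([A[:588],B]))
print(bot.read_state())
for px in [(239,192)]:print(0)
print("clip tri",tri([ray(s,(239,201)),ray(t,(252,213))]))
print("card tri",tri([ray(s,(232,247)),ray(t,(373,232))]))
print("lemon",atz(t,(298,241),.02),"garlic",atz(t,(293,200),.02),"jar side",atz(s,(326,248),0),"stand",atz(t,(253,215),.018), "card foot",atz(t,(369,234),.02))
```

```text
(588, 378, 3) (588, 400, 3)
{'time_s': 1.4, 'joint_positions': array([-7.90398500e+01,  3.02238919e+01,  8.20866347e+01,  6.95374485e-04,
        6.76896474e+01, -1.02258727e+01]), 'qvel': array([ 0.02621316,  0.02575137,  0.07443516, -0.06730088,  0.00213799,
       -0.07912264]), 'tau': array([ 9.10124140e-05, -4.40015173e+01, -1.76982415e+01,  6.34111790e-02,
        5.05485444e-02, -1.29652031e-05]), 'position': array([ 0.22591569, -0.58272526,  0.21105017]), 'tcp_rot': array([[ 9.32413657e-01,  3.61392822e-01,  1.04456981e-05],
       [ 3.61392822e-01, -9.32413657e-01,  5.11701799e-06],
       [ 1.15889651e-05, -9.96177159e-07, -1.00000000e+00]]), 'force': array([-1.00912639, -0.33754977,  0.3984368 ]), 'moment': array([0.02241212, 0.03612585, 0.01873692]), 'grasp_force': 0.0, 'opening': 1.0046250919980557}
0
clip tri [0.48350119 0.13381904 0.09384885]
card tri [ 0.43165628 -0.22012669  0.12774027]
lemon [ 0.39819159 -0.01082079  0.02      ] garlic [0.52765758 0.00484691 0.02      ] jar side [ 0.70586894 -0.01459493  0.        ] stand [0.47917419 0.13158667 0.018     ] card foot [ 0.42179885 -0.23463976  0.02      ]
```

View pics/crop1.png

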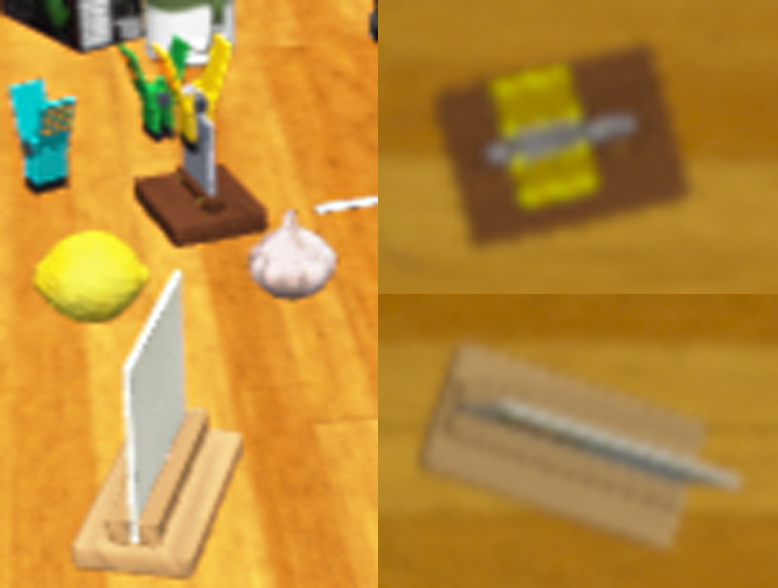

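The crop confirms it: the yellow clip is astride the steel plate. Card edge in the side crop runs (126,368)-(180,271), in the top crop (500,400)-(738,484). Now I measure position and yaw.

Run:
```python
from h import *
s=cap("side");t=cap("top")
def rect(c,mask,z,x0,x1,y0,y1):
    W=int((y1-y0)*2000);H=int((x1-x0)*2000)
    src=np.float32([proj(c,(x,y,z)) for x,y in((x0,y0),(x0,y1),(x1,y1),(x1,y0))])
    M=cv2.getPerspectiveTransform(src,np.float32([(0,0),(W,0),(W,H),(0,H)]))
    im=cv2.warpPerspective(c["image"],M,(W,H),flags=cv2.INTER_CUBIC)
    m=mask(im.astype(int)).astype(np.uint8); m=cv2.morphologyEx(m,cv2.MORPH_OPEN,np.ones((7,7)))
    m=cv2.morphologyEx(m,cv2.MORPH_CLOSE,np.ones((35,35)))
    cs=max(cv2.findContours(m,0,1)[0],key=cv2.contourArea)
    (u,v),(w,h),a=cv2.minAreaRect(cs)
    # long axis direction
    b=cv2.boxPoints(((u,v),(w,h),a));e=[b[1]-b[0],b[2]-b[1]];l=max(e,key=np.linalg.norm)
    return (x0+v/2000,y0+u/2000),(w/2,h/2),np.degrees(np.arctan2(l[0],l[1]))%180-90, im
# angle: atan2(dy,dx) long axis -> minus 90 = yaw of 'y along long'
B=lambda i:(i.sum(2)<230)|False
g=rect(t,lambda i:(i[...,2]<150)&(i[...,0]<90),.018,.41,.55,.06,.21);print("foot",g[:3])
g=rect(t,lambda i:(i[...,2]>120)&(i[...,1]>115)&(i[...,0]<80),.132,.42,.54,.07,.19);print("clip tails",g[:3])
g=rect(t,lambda i:(i[...,0]>130),.115,.36,.49,-.29,-.13);print("card top",g[:3])
for nm,p in(("card",[(220.0,267.6),(232.9,244.5)]),):
    P=[atz(s,q,.115) for q in p];print("side",P)
P=[atz(t,q,.115) for q in [(358.3,226.2),(394,239.1)]];print("top",P)
```

```text
foot ((0.4819117736816406, 0.13385293579101562), (73.7308349609375, 95.80158233642578), np.float32(14.036232))
clip tails ((0.47975, 0.12975), (119.5, 119.5), np.float32(0.0))
card top ((0.43026276397705077, -0.21925421142578122), (72.72761535644531, 5.477974891662598), np.float32(-18.272644))
side [array([ 0.40623826, -0.28371539,  0.115     ]), array([ 0.44139242, -0.18296817,  0.115     ])]
top [array([ 0.44359251, -0.18006657,  0.115     ]), array([ 0.40650901, -0.2844023 ,  0.115     ])]
```

```bash
cat > ov.py <<'E'
from h import *
def yawR(a):
    a=np.radians(a);return np.array([[np.cos(a),-np.sin(a),0],[np.sin(a),np.cos(a),0],[0,0,1]])
def draw(c,box,k,clip=None,cyaw=0,card=None,dyaw=0,foot=True,half=.025):
    x0,y0,x1,y1=box
    im=cv2.resize(c["image"][y0:y1,x0:x1],None,fx=k,fy=k,interpolation=cv2.INTER_CUBIC)
    def pl(pts,o,R,col):
        q=np.int32([(proj(c,o+R@np.array(p))-[x0-.5,y0-.5])*k for p in pts]);cv2.polylines(im,[q],True,col,1)
    if clip is not None:
        R=yawR(cyaw);o=np.array(clip)
        for sg in(-1,1): pl([(sg*half,-.014,.018),(sg*half,.014,.018),(sg*.008,.014,-.024),(sg*.008,-.014,-.024)],o,R,(255,0,255))
        if foot:
            g=np.array([o[0],o[1],0]);
            for z in(0,.018):pl([(-.035,-.045,z),(.035,-.045,z),(.035,.045,z),(-.035,.045,z)],g,R,(255,255,0))
            pl([(0,-.028,.018),(0,.028,.018),(0,.028,.08),(0,-.028,.08)],g,R,(0,0,255))
    if card is not None:
        R=yawR(dyaw);g=np.array([card[0],card[1],0])
        pl([(0,-.055,.031),(0,.055,.031),(0,.055,.115),(0,-.055,.115)],g,R,(0,0,255))
        pl([(-.032,-.062,0),(.032,-.062,0),(.032,.062,0),(-.032,.062,0)],g,R,(255,255,0))
    return im
E
python3 - <<'E'
from ov import *
s=cap("side");t=cap("top")
a=dict(clip=(.4805,.1335,.114),cyaw=13.5,card=(.4244,-.2328),dyaw=-19.5)
A=draw(s,(195,180,275,320),4.2,**a)
B=np.vstack([draw(t,(225,192,285,237),6.5,**a),draw(t,(340,208,400,253),6.5,**a)])
h=min(len(A),len(B));cv2.imwrite("pics/ov1.png",np.hstack([A[:h],B[:h]]))
for n,c,(x0,y0,x1,y1) in(("s",s,(225,185,250,215)),("t",t,(235,195,270,232))):
    i=c["image"][y0:y1,x0:x1].astype(int);m=(i[...,2]>110)&(i[...,1]>.8*i[...,2])&(i[...,0]<.5*i[...,1]);v,u=np.nonzero(m);print(n,m.sum(),u.mean()+x0,v.mean()+y0,u.min()+x0,u.max()+x0,v.min()+y0,v.max()+y0)
E
```

```text
s 146 236.68493150684932 200.0 225 245 188 213
t 140 250.22857142857143 212.9857142857143 244 257 204 222
```

View pics/ov1.png

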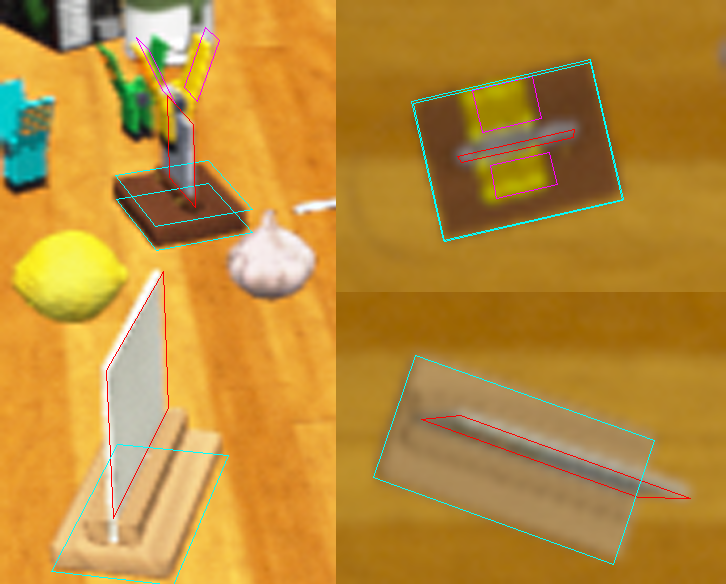

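The overlay agrees to about 1 px. I take the clip at about (0.4785, 0.1345), yaw 13.5°, and the card edge at about (0.4244, -0.2328), yaw -19.5°. Next I work out the moves.

```bash
cat > inc.py <<'E'
from h import *
from scipy.spatial.transform import Rotation as Ro
def tr(yawdeg):  # tool y along yaw, z down
    a=np.radians(yawdeg);y=np.array([np.cos(a),np.sin(a),0]);z=np.array([0,0,-1.]);return np.column_stack([np.cross(y,z),y,z])
def inc(p0,R0,p,yaw):
    t=R0.T@(np.array(p)-p0)/.3; w=Ro.from_matrix(R0.T@tr(yaw)).as_rotvec()/np.pi
    return np.round(np.r_[t,w],4)
E
python3 - <<'E'
from inc import *
s=bot.read_state()
p0,R0=s["position"],np.array(s["tcp_rot"])
m=[.355,-.225,.23]
m=[.36,-.20,.23]
print(inc(p0,R0,m,-20)); print(inc(np.array(m),tr(-20),[.4785,.1345,.20],13.5))
print(inc(p0,R0,[.4785,.1345,.20],13.5))
E
```

```text
[ 0.8779 -1.028  -0.0632  0.      0.     -0.2712]
[ 1.1829 -0.0102  0.1     0.      0.     -0.1861]
[ 1.6492 -1.9248  0.0368  0.      0.     -0.4573]
```

Call:
{"op": "move_arm", "data": {
  "increments": [
    [0.85, -1, -0.063, 0, 0, -0.27, 1],
    [0.85, -1, -0.063, 0, 0, -0.27, 1],
    [0.85, -1, -0.063, 0, 0, -0.27, 1],
    [0.85, -1, -0.063, 0, 0, -0.27, 1],
    [0.85, -1, -0.063, 0, 0, -0.27, 1],
    [0.85, -1, -0.063, 0, 0, -0.27, 1],
    [0.85, -1, -0.063, 0, 0, -0.27, 1],
    [0.85, -1, -0.063, 0, 0, -0.27, 1],
    [0.85, -1, -0.063, 0, 0, -0.27, 1],
    [0.85, -1, -0.063, 0, 0, -0.27, 1]
  ]
}}

```text
time_s: 2.43
position: [0.355, -0.2062, 0.2302]
tcp_rot: [[0.343, 0.939, -0.0], [0.939, -0.343, 0.002], [0.002, -0.001, -1.0]]
force: [-0.1, 0.6, -0.0]
opening: 0.997
grasp_force: 0.0
```

Run:
```python
from inc import *
s=bot.read_state()
p0,R0=s["position"],np.array(s["tcp_rot"])
print(s["time_s"],p0,R0,inc(p0,R0,[.4785,.1345,.20],13.5))
```

```text
2.4333 [ 0.35503395 -0.20618187  0.23015792] [[ 3.43395850e-01  9.39190656e-01 -4.48597234e-04]
 [ 9.39188306e-01 -3.43393820e-01  2.45156441e-03]
 [ 2.14844087e-03 -1.26317432e-03 -9.99996894e-01]] [ 1.2077e+00 -3.3000e-03  1.0310e-01 -2.0000e-04 -8.0000e-04 -1.8660e-01]
```

Call:
{"op": "move_arm", "data": {
  "increments": [
    [1, 0, 0.03, 0, 0, -0.187, 1],
    [1, 0, 0.03, 0, 0, -0.187, 1],
    [1, 0, 0.03, 0, 0, -0.187, 1],
    [1, 0, 0.03, 0, 0, -0.187, 1],
    [1, 0, 0.03, 0, 0, -0.187, 1],
    [1, 0, 0.03, 0, 0, -0.187, 1],
    [1, 0, 0.03, 0, 0, -0.187, 1],
    [1, 0, 0.03, 0, 0, -0.187, 1],
    [1, 0, 0.03, 0, 0, -0.187, 1]
  ]
}}

```text
time_s: 3.18
position: [0.4596, 0.0731, 0.221]
tcp_rot: [[-0.238, 0.971, 0.001], [0.971, 0.238, 0.0], [-0.0, 0.001, -1.0]]
force: [-0.4, -0.2, 0.4]
opening: 0.999
grasp_force: 0.0
```

Run:
```python
from inc import *
s=bot.read_state()
p0,R0=s["position"],np.array(s["tcp_rot"])
print(s["time_s"],p0,R0,inc(p0,R0,[.4785,.1345,.20],13.5))
```

```text
3.1833 [0.4595583  0.07309795 0.22100722] [[-2.37795854e-01  9.71314763e-01  8.72894298e-04]
 [ 9.71315154e-01  2.37795805e-01  1.61539388e-04]
 [-5.06650092e-05  8.86268856e-04 -9.99999606e-01]] [0.1838 0.1099 0.0701 0.0003 0.     0.0014]
```

Call:
{"op": "move_arm", "data": {
  "increments": [
    [0.184, 0.11, 0.135, 0, 0, 0.001, 1],
    [0.184, 0.11, 0.135, 0, 0, 0.001, 1],
    [0.184, 0.11, 0.135, 0, 0, 0.001, 1],
    [0.184, 0.11, 0.135, 0, 0, 0.001, 1]
  ]
}}

```text
time_s: 3.52
position: [0.4773, 0.1312, 0.1795]
tcp_rot: [[-0.231, 0.973, -0.003], [0.973, 0.231, -0.001], [-0.0, -0.003, -1.0]]
force: [0.1, -0.1, 0.4]
opening: 1.001
grasp_force: 0.0
```

Run:
```python
from ov import *
from inc import *
s=cap("side");st=bot.read_state();print(st["position"],st["tcp_rot"])
p=st["position"]
k=7.5;b=(195,140,285,220)
im=draw(s,b,k,clip=(.4785,.1345,.114),cyaw=13.5)
R=np.array(st["tcp_rot"])
for z in(-.04,0,.011):
    q=[(proj(s,p+R@np.array([0,d,z]))-[b[0],b[1]])*k for d in(-.0435,.0435)];cv2.line(im,*[tuple(map(int,a)) for a in q],(0,255,0),1)
cv2.imwrite("pics/ab.png",im)
```

```text
[0.47764824 0.13067343 0.18023912] [[-2.29339381e-01  9.73345260e-01 -1.56612339e-03]
 [ 9.73346340e-01  2.29338061e-01 -9.78066420e-04]
 [-5.92824611e-04 -1.74868962e-03 -9.99998295e-01]]
```

View pics/ab.png

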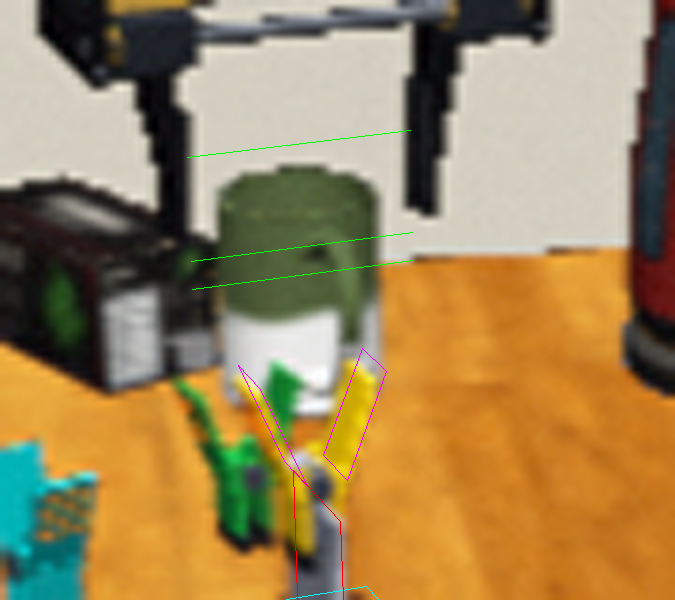

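The picture shows the fingertip (422,213) about 50 px (~20 mm) above the predicted tip line, although the clip overlay (310,420) fits. I partly close the fingers in the air to see whether the tips travel downward as they close.

Call:
{"op": "move_arm", "data": {
  "increments": [
    [0.004, 0.002, 0, 0, 0, 0, 0.3],
    [0.004, 0.002, 0, 0, 0, 0, 0.3],
    [0.004, 0.002, 0, 0, 0, 0, 0.3],
    [0.004, 0.002, 0, 0, 0, 0, 0.3],
    [0.004, 0.002, 0, 0, 0, 0, 0.3],
    [0.004, 0.002, 0, 0, 0, 0, 0.3]
  ]
}}

```text
time_s: 4.07
position: [0.4785, 0.133, 0.1807]
tcp_rot: [[-0.229, 0.973, 0.0], [0.973, 0.229, -0.0], [-0.0, 0.0, -1.0]]
force: [-0.0, 0.2, -0.5]
opening: 0.628
grasp_force: 0.0
```

Run:
```python
from ov import *
from inc import *
s=cap("side");t=cap("top");st=bot.read_state();p=st["position"];print(p,st["opening"],st["time_s"])
k=7.5;b=(195,140,285,220)
im=draw(s,b,k,clip=(.4785,.1345,.114),cyaw=13.5)
R=np.array(st["tcp_rot"]);o=.0435*st["opening"]
for z in(-.04,0,.011):
    q=[(proj(s,p+R@np.array([0,d,z]))-[b[0],b[1]])*k for d in(-o,o)];cv2.line(im,*[tuple(map(int,a)) for a in q],(0,255,0),1)
cv2.imwrite("pics/ab2.png",im)
```

```text
[0.47848171 0.13326927 0.18059149] 0.5327709403997795 4.1667
```

View pics/ab2.png

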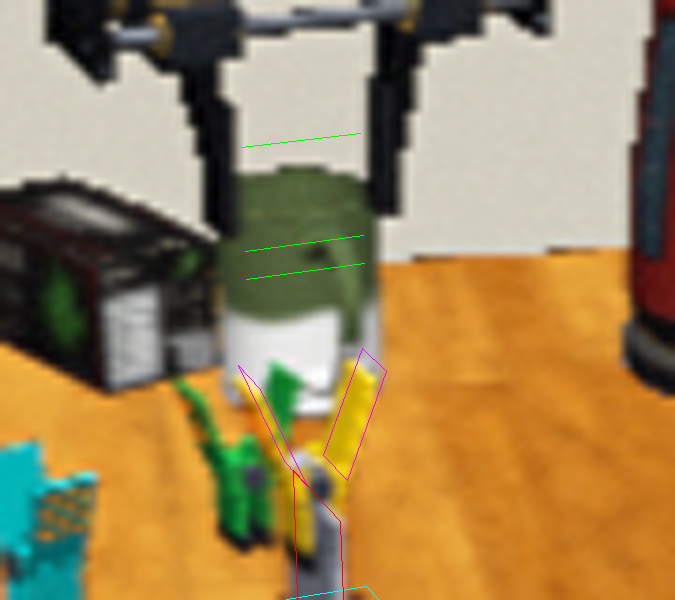

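Run:
```python
from ov import *
s=cap("side");t=cap("top")
for z in(.2,.21,.22,.23):
  print(z,[np.round(proj(s,np.array([.2259,-.5827,z])+d*np.array([.361,-.932,0]))*1.5625) for d in(-.05,.05)])
i0=cv2.imread("pics/side0.png")[330:600,40:240]
A=cv2.resize(i0,None,fx=2,fy=2)
B=cv2.resize(t["image"][150:280,180:330],None,fx=3,fy=3,interpolation=cv2.INTER_CUBIC)
st=bot.read_state();p=st["position"];R=np.array(st["tcp_rot"])
for z in(-.059,.011):
  for x,y in((0,-.095),(0,.095),(-.0375,0),(.0375,0)):
    q=(proj(t,p+R@np.array([x,y,z]))-[180,150])*3;cv2.circle(B,tuple(map(int,q)),2,(255,0,255) if z<0 else (0,255,0),-1)
C=np.zeros((540,800,3),np.uint8);C[:540,:400]=A[:540,:400];C[:390,400:]=B[:390,:400];cv2.imwrite("pics/chk.png",C)
```

```text
0.2 [array([144., 486.]), array([168., 547.])]
0.21 [array([142., 477.]), array([167., 537.])]
0.22 [array([141., 468.]), array([165., 527.])]
0.23 [array([139., 459.]), array([164., 517.])]
```

View pics/chk.png

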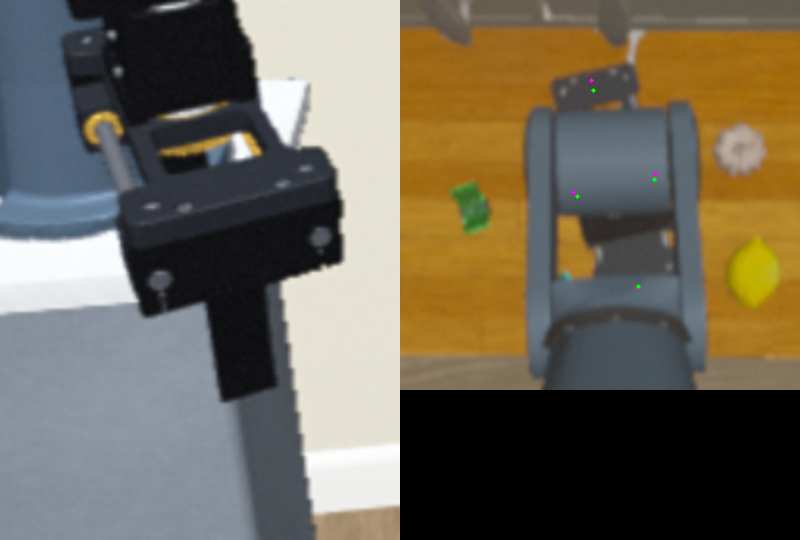

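Start-pose crop: the fingertip at (164,527) in the full view fits z≈0.22, not 0.20. In the top view the gripper body (595,85) sits where predicted. So the real fingertips stand ~20 mm further back than stated, and I need to go lower than nominal. I'll descend to a height that is safe either way.

Call:
{"op": "move_arm", "data": {
  "increments": [
    [0, 0, 0, 0, 0, 0, 1],
    [0, 0, 0, 0, 0, 0, 1],
    [0, 0, 0, 0, 0, 0, 1],
    [0, 0, 0, 0, 0, 0, 1],
    [0, 0, 0.1, 0, 0, 0, 1],
    [0, 0, 0.17, 0, 0, 0, 1],
    [0, 0, 0.24, 0, 0, 0, 1],
    [0, 0, 0.3, 0, 0, 0, 1],
    [0, 0, 0.3, 0, 0, 0, 1]
  ]
}}

```text
time_s: 5.02
position: [0.4761, 0.1332, 0.0876]
tcp_rot: [[-0.229, 0.973, -0.007], [0.973, 0.229, -0.0], [0.001, -0.007, -1.0]]
force: [-1.3, -0.6, 0.7]
opening: 0.972
grasp_force: 0.0
```

Run:
```python
from ov import *
s=cap("side");st=bot.read_state();p=st["position"];print(p,st["opening"],st["force"])
k=7.5;b=(195,150,285,230)
im=draw(s,b,k)
R=np.array(st["tcp_rot"]);o=.0435*st["opening"]
for z in(-.01,0,.011):
    q=[(proj(s,p+R@np.array([0,d,z]))-[b[0],b[1]])*k for d in(-o,o)];cv2.line(im,*[tuple(map(int,a)) for a in q],(0,255,0),1)
cv2.imwrite("pics/dn.png",im)
```

```text
[0.477073   0.13328067 0.08906839] 0.9856939171144917 [-0.58233045  0.27388284  0.5687207 ]
```

View pics/dn.png

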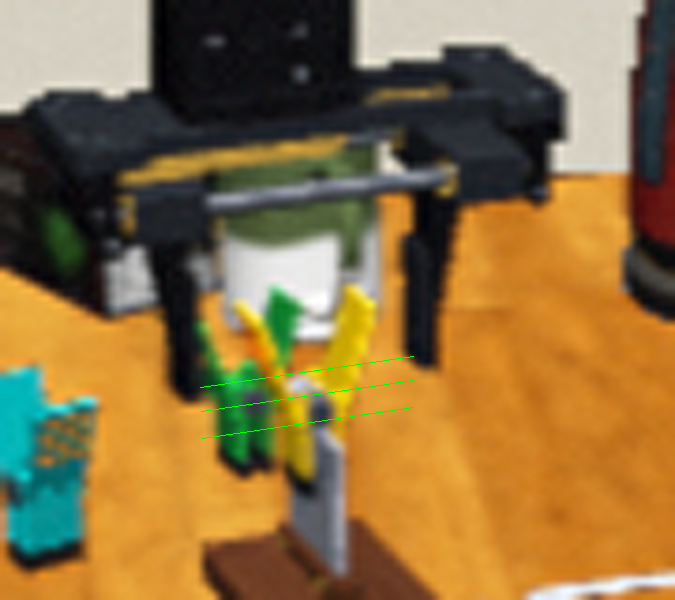

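Fingertips at (185,397) and (425,365) sit ~16 mm below the clip's origin, astride the yellow tails (245-375, 290-400) and centred. I go 3 mm lower and close.

Call:
{"op": "move_arm", "data": {
  "increments": [
    [0, 0, 0.01, 0, 0, 0, 1],
    [0, 0, 0.01, 0, 0, 0, 0],
    [0, 0, 0.01, 0, 0, 0, 0],
    [0, 0, 0.01, 0, 0, 0, 0],
    [0, 0, 0.01, 0, 0, 0, 0],
    [0, 0, 0.01, 0, 0, 0, 0],
    [0, 0, 0.01, 0, 0, 0, 0],
    [0, 0, 0.01, 0, 0, 0, 0],
    [0, 0, 0.01, 0, 0, 0, 0],
    [0, 0, 0.01, 0, 0, 0, 0]
  ]
}}

```text
time_s: 5.9
position: [0.48, 0.1334, 0.0885]
tcp_rot: [[-0.23, 0.973, 0.003], [0.973, 0.23, -0.0], [-0.001, 0.003, -1.0]]
force: [0.3, -0.2, 9.2]
opening: 0.407
grasp_force: 7.1
```

Call:
{"op": "move_arm", "data": {
  "increments": [
    [0, 0, 0, 0, 0, 0, 0],
    [0, 0, 0, 0, 0, 0, 0],
    [0, 0, 0, 0, 0, 0, 0],
    [0, 0, 0, 0, 0, 0, 0],
    [0, 0, 0, 0, 0, 0, 0],
    [0, 0, 0, 0, 0, 0, 0]
  ]
}}

```text
time_s: 6.4
position: [0.4794, 0.1331, 0.0894]
tcp_rot: [[-0.23, 0.973, 0.003], [0.973, 0.23, -0.0], [-0.001, 0.002, -1.0]]
force: [-2.2, -1.8, 15.6]
opening: 0.243
grasp_force: 30.0
```

Fully squeezed (21 mm, 30 N). Lift straight up.

Call:
{"op": "move_arm", "data": {
  "increments": [
    [0, 0, -0.02, 0, 0, 0, 0],
    [0, 0, -0.05, 0, 0, 0, 0],
    [0, 0, -0.1, 0, 0, 0, 0],
    [0, 0, -0.17, 0, 0, 0, 0],
    [0, 0, -0.25, 0, 0, 0, 0],
    [0, 0, -0.33, 0, 0, 0, 0],
    [0, 0, -0.42, 0, 0, 0, 0],
    [0, 0, -0.5, 0, 0, 0, 0],
    [0, 0, -0.5, 0, 0, 0, 0],
    [0, 0, -0.5, 0, 0, 0, 0]
  ]
}}

```text
time_s: 7.23
position: [0.4791, 0.1335, 0.2388]
tcp_rot: [[-0.23, 0.973, 0.003], [0.973, 0.23, 0.0], [-0.001, 0.003, -1.0]]
force: [0.6, 0.5, -1.4]
opening: 0.242
grasp_force: 30.0
```

Run:
```python
from ov import *
from inc import *
s=cap("side");st=bot.read_state();p,R=st["position"],np.array(st["tcp_rot"]);print(p,st["opening"],st["force"],st["grasp_force"])
k=7;b=(195,110,285,195)
o=p-R[:,2]*.028
im=draw(s,b,k,clip=o,cyaw=13.3,foot=False,half=.011)
cv2.imwrite("pics/up.png",im)
i=s["image"][110:195,195:285].astype(int);m=(i[...,2]>110)&(i[...,1]>.8*i[...,2])&(i[...,0]<.5*i[...,1]);v,u=np.nonzero(m);print(m.sum(),u.mean()+195,v.mean()+110,v.min()+110,v.max()+110)
print(inc(p,R,[.4244,-.2328,.24],-19.5))
```

```text
[0.47793884 0.133392   0.2374211 ] 0.24667920061738766 [-0.78108789 -0.5176366  -1.3784927 ] 29.999663186317775
138 233.67391304347825 150.97101449275362 113 193
[-1.1471e+00 -4.5390e-01 -8.6000e-03 -1.0000e-04 -0.0000e+00  1.8210e-01]
```

View pics/up.png

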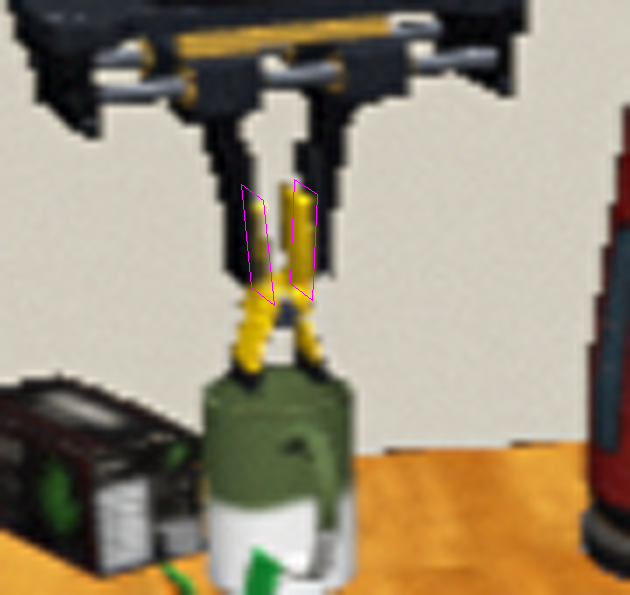

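Clip lifted, gaping and upright (jaws at (250,375) and (315,370)), with its origin ≈26 mm above the TCP. Carry it to the card.

Call:
{"op": "move_arm", "data": {
  "increments": [
    [-0.12, -0.05, 0, 0, 0, 0.03, 0],
    [-0.24, -0.1, 0, 0, 0, 0.06, 0],
    [-0.36, -0.14, 0, 0, 0, 0.09, 0],
    [-0.48, -0.19, 0, 0, 0, 0.12, 0],
    [-0.6, -0.24, 0, 0, 0, 0.15, 0],
    [-0.72, -0.28, 0, 0, 0, 0.18, 0],
    [-0.84, -0.33, 0, 0, 0, 0.182, 0],
    [-0.92, -0.37, 0, 0, 0, 0.182, 0],
    [-1, -0.4, 0, 0, 0, 0.182, 0],
    [-1, -0.4, 0, 0, 0, 0.182, 0]
  ]
}}

```text
time_s: 8.12
position: [0.4297, -0.1903, 0.2359]
tcp_rot: [[0.338, 0.941, -0.002], [0.941, -0.338, -0.001], [-0.001, -0.002, -1.0]]
force: [0.0, -1.0, -0.8]
opening: 0.248
grasp_force: 30.0
```

Run:
```python
from inc import *
st=bot.read_state();p,R=st["position"],np.array(st["tcp_rot"]);print(st["time_s"],p,st["opening"],st["force"],st["grasp_force"])
print(inc(p,R,[.4244,-.2328,.20],-19.5))
```

```text
8.1167 [ 0.42968405 -0.19034582  0.23586639] 0.24781042347864493 [ 0.00384465 -0.96437515 -0.80615873] 29.99872993255849
[-0.139   0.0315  0.1197 -0.0005  0.0004 -0.0015]
```

Move above the card at TCP z=0.20 (jaw tips ~0.167), then measure clip against card in the side view.

Call:
{"op": "move_arm", "data": {
  "increments": [
    [-0.07, 0.015, 0, 0, 0, 0, 0],
    [-0.139, 0.031, 0.06, 0, 0, 0, 0],
    [-0.139, 0.031, 0.12, 0, 0, 0, 0],
    [-0.139, 0.031, 0.12, 0, 0, 0, 0],
    [-0.139, 0.031, 0.12, 0, 0, 0, 0]
  ]
}}

```text
time_s: 8.53
position: [0.4239, -0.2268, 0.1996]
tcp_rot: [[0.334, 0.943, -0.005], [0.943, -0.334, 0.005], [0.003, -0.006, -1.0]]
force: [-0.4, 0.2, -0.6]
opening: 0.242
grasp_force: 30.0
```

Run:
```python
from ov import *
s=cap("side");st=bot.read_state();p,R=st["position"],np.array(st["tcp_rot"]);print(st["time_s"],p,st["opening"],st["force"],st["grasp_force"])
k=4;b=(185,170,285,312)
A=draw(s,b,k,clip=p-R[:,2]*.026,cyaw=-19.7,foot=False,half=.011)
B=draw(s,b,k,card=(.4244,-.2328),dyaw=-19.5)
cv2.imwrite("pics/pre.png",np.hstack([A,B]))
```

```text
8.5833 [ 0.42471336 -0.22721727  0.20063552] 0.24576683494277898 [-0.52194297 -0.03462789 -0.55923091] 29.999735721648904
```

View pics/pre.png

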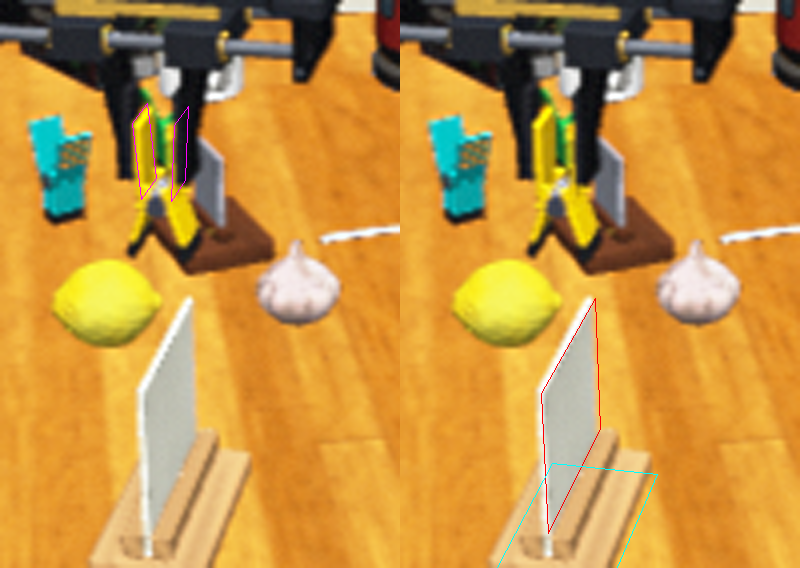

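Clip (155,205) and card edge (140,391)-(190,297) overlays both agree within ~1 px. Descend partway (jaw tips still above the card) and re-measure.

Call:
{"op": "move_arm", "data": {
  "increments": [
    [0, 0, 0, 0, 0, 0, 0],
    [-0.008, 0.001, 0.06, 0, 0, 0, 0],
    [-0.008, 0.001, 0.12, 0, 0, 0, 0],
    [-0.008, 0.001, 0.12, 0, 0, 0, 0],
    [-0.008, 0.001, 0.12, 0, 0, 0, 0]
  ]
}}

```text
time_s: 9.0
position: [0.4248, -0.2302, 0.1657]
tcp_rot: [[0.333, 0.943, -0.001], [0.943, -0.333, 0.001], [0.001, -0.001, -1.0]]
force: [0.5, 0.0, -1.4]
opening: 0.246
grasp_force: 30.0
```

Run:
```python
from inc import *
t=cap("top")
for i in range(4):
    st=bot.read_state();p,R=st["position"],np.array(st["tcp_rot"]);print(st["time_s"],p,st["opening"],st["force"],st["grasp_force"],inc(p,R,[.424,-.2328,.132],-19.5)); s=cap("side")
i=s["image"].astype(int)
# card top-edge bright band: column centre per row
for v in range(236,276,4):
    r=i[v,205:245].min(1);print(v,r.tolist())
```

```text
9.05 [ 0.42532469 -0.23073505  0.16624824] 0.2455661888297318 [ 0.92204508  0.26034465 -0.88392602] 29.999595810222672 [-7.900e-03 -2.000e-03  1.142e-01  2.000e-04  1.000e-04  3.000e-04]
9.1 [ 0.42562867 -0.23110352  0.16660771] 0.24963512925604073 [ 0.55075462  0.01876978 -1.02135252] 29.999645888601663 [-0.0071 -0.0035  0.1154  0.0006  0.0002  0.0003]
9.15 [ 0.42569023 -0.23128632  0.16669709] 0.24784417286307936 [ 0.09002865  0.28416279 -0.8033568 ] 29.999557103292318 [-0.0065 -0.0039  0.1157  0.0008  0.0003  0.0002]
9.2 [ 0.42561322 -0.23131635  0.16666064] 0.24166824111228483 [ 0.06206198 -1.4116651  -0.87919983] 29.999672674020985 [-0.0063 -0.0037  0.1155  0.0008  0.0003  0.0002]
236 [48, 45, 54, 62, 65, 67, 65, 67, 61, 53, 52, 50, 49, 53, 54, 37, 12, 33, 69, 65, 64, 72, 70, 39, 11, 3, 10, 4, 13, 25, 31, 31, 28, 29, 32, 32, 31, 30, 24, 27]
240 [51, 66, 76, 76, 77, 79, 86, 89, 89, 79, 69, 63, 57, 53, 48, 29, 7, 6, 24, 42, 61, 75, 78, 67, 36, 12, 8, 9, 4, 8, 25, 56, 64, 53, 51, 46, 42, 39, 39, 37]
244 [59, 78, 86, 91, 91, 96, 95, 93, 94, 94, 86, 82, 77, 66, 28, 8, 24, 28, 37, 57,
[... 611 characters left out ...]
47, 52, 58, 72, 74, 76, 80, 83, 80, 74, 71, 68, 69, 70, 112, 225, 251, 176, 171, 173, 176, 180, 181, 182, 187, 160, 80, 73, 72, 78, 77, 72, 73, 67, 52, 40, 44]
264 [50, 49, 44, 42, 43, 50, 70, 74, 72, 70, 73, 72, 70, 71, 72, 129, 238, 251, 192, 175, 175, 175, 178, 178, 180, 180, 183, 183, 161, 81, 64, 69, 72, 71, 72, 69, 66, 59, 52, 47]
268 [46, 46, 42, 44, 44, 48, 62, 74, 75, 75, 78, 74, 71, 86, 182, 238, 187, 173, 175, 176, 177, 179, 178, 180, 182, 184, 184, 186, 166, 101, 73, 73, 73, 70, 65, 67, 68, 73, 65, 51]
272 [47, 48, 43, 45, 45, 52, 61, 71, 69, 68, 64, 66, 64, 81, 177, 236, 174, 176, 177, 180, 180, 180, 177, 178, 179, 184, 183, 184, 167, 101, 79, 75, 76, 69, 70, 68, 67, 72, 71, 58]
```

Run:
```python
from inc import *
s=cap("side");t=cap("top")
st=bot.read_state();p=st["position"];print(p,st["time_s"])
a=np.radians(-19.5);n=np.array([np.cos(a),np.sin(a),0]);e=np.array([-np.sin(a),np.cos(a),0])
c=np.array([.4244,-.2328,.115])
for v,w in((248,(228,232)),(252,(225,230)),(256,(223,227.5)),(260,(221,225.5)),(264,(219,223.5))):
    r=s["image"][v,200:245].min(1).astype(float)
    # centroid of brightness above face level 180
    wgt=np.clip(r-185,0,None);u=(wgt*np.arange(200,245)).sum()/wgt.sum()
    P=atz(s,(u+.5,v+.5),.115)-c;print(v,u,"perp",P@n,"along",P@e)
z=p[2]+.026-.059
for u,v in((219.5,243.5),(232.5,243.5)):
    P=atz(s,(u,v),z)-c; Q=atz(s,(u,v),z)-p;print("jaw perp to card",P@n,"to tcp",Q@n,Q@e)
print("tcp perp",(p-c)@n,(p-c)@e)
```

```text
[ 0.42524385 -0.23118632  0.16617462] 9.35
248 229.68627450980392 perp -0.0015692325301163556 along 0.03251277335037676
252 227.9453125 perp -0.0004079246563986755 along 0.013419227475540784
256 225.71428571428572 perp -0.0003164475230026018 along -0.005250003614084521
260 223.69811320754718 perp 0.00021763052395289313 along -0.023246444192922277
264 221.88372093023256 perp 0.0011469205427997262 along -0.04060586134107974
jaw perp to card -0.020828975375997583 to tcp -0.021085770515540687 0.01520733166750909
jaw perp to card 0.00702453450069981 to tcp 0.006767739361156707 0.02029511621559472
tcp perp 0.0002567951395431033 0.0018028034939871712
```

Run:
```python
from inc import *
s=cap("side");a=np.radians(-19.7);n=np.array([np.cos(a),np.sin(a),0]);e=np.array([-np.sin(a),np.cos(a),0])
f=lambda P,b=(185,170):np.round((proj(s,P)-b)*4).tolist()
o=np.array([.4247,-.2272,.2266])
for x in(-.018,-.0125,.0125,.018): print("tip",x,[f(o+x*n+y*e+[0,0,-.059]) for y in(-.014,.014)])
print("barrel near end",f(o-.015*e+[0,0,-.028]))
for x in(-.011,.011):print("tailtop",x,[f(o+x*n+y*e+[0,0,.018]) for y in(-.014,.014)])
im=cv2.imread("pics/pre.png")[:, :400]
# yellow & dark column profile at selected rows of 4x crop
for v in (150,205,230,240,246,250,254,258):
    r=im[v,110:210:4].astype(int); print(v,"".join('Y' if q[2]>130 and q[1]>.8*q[2] and q[0]<.5*q[1] else 'D' if q.sum()<150 else 'g' if q.min()>90 else '.' for q in r))
```

```text
tip -0.018 [[124.0, 257.0], [139.0, 235.0]]
tip -0.0125 [[134.0, 258.0], [149.0, 235.0]]
tip 0.0125 [[180.0, 261.0], [194.0, 239.0]]
tip 0.018 [[190.0, 262.0], [204.0, 240.0]]
barrel near end [154.0, 206.0]
tailtop -0.011 [[130.0, 121.0], [146.0, 102.0]]
tailtop 0.011 [[172.0, 124.0], [186.0, 104.0]]
150 ..DDDDYYYYYY...Y.DD.DD..g
205 ......YYYY....YYYYYY...gg
230 ......YY.DDDD...YYYYYY...
240 ......Y.D....DD..YYYYDD..
246 ......DD......DDD.Y.DDD..
250 .....DD........DDDDDDD...
254 .....D..........DDDDD....
258 .................DDDD....
```

Predicted and observed jaw tips and barrel coincide within ~1 mm, and the card edge lies where expected. Final descent.

Call:
{"op": "move_arm", "data": {
  "increments": [
    [-0.005, 0, 0.02, 0, 0, -0.006, 0],
    [-0.005, 0, 0.04, 0, 0, -0.006, 0],
    [-0.005, 0, 0.06, 0, 0, -0.006, 0],
    [-0.005, 0, 0.08, 0, 0, -0.006, 0],
    [-0.005, 0, 0.1, 0, 0, -0.006, 0],
    [-0.005, 0, 0.114, 0, 0, -0.006, 0],
    [-0.005, 0, 0.114, 0, 0, -0.006, 0],
    [-0.005, 0, 0.114, 0, 0, -0.006, 0],
    [-0.005, 0, 0.114, 0, 0, -0.006, 0],
    [-0.005, 0, 0.114, 0, 0, -0.006, 0]
  ]
}}

```text
time_s: 10.23
position: [0.4246, -0.2326, 0.1315]
tcp_rot: [[0.316, 0.949, 0.001], [0.949, -0.316, -0.0], [-0.0, 0.001, -1.0]]
force: [-0.6, -0.2, -0.3]
opening: 0.25
grasp_force: 30.0
```

Run:
```python
from inc import *
P=[];F=[]
for i in range(6):
    s=cap("side");st=bot.read_state();P.append(st["position"]);F.append(st["force"])
p=np.mean(P,0);print(st["time_s"],p,np.std(P,0),np.mean(F,0),st["opening"],st["grasp_force"],np.array(st["tcp_rot"]).round(3).tolist())
a=np.radians(-18.5);n=np.array([np.cos(a),np.sin(a),0]);e=np.array([-np.sin(a),np.cos(a),0]);c=np.array([.4244,-.2328,.115])
print("tcp perp",(p-c)@n,(p-c)@e,p[2]+.026-.115)
for v in range(248,276,4):
    r=s["image"][v,200:245].min(1).astype(float);w=np.clip(r-185,0,None)
    if w.sum()>0:
        u=(w*np.arange(200,245)).sum()/w.sum();Q=atz(s,(u+.5,v+.5),.115)-c;print(v,round(u,2),Q@n,Q@e)
# compact map of the mouth region
for v in range(232,274):
    print(v,"".join('Y' if q[2]>110 and q[1]>.8*q[2] and q[0]<.5*q[1] else 'D' if q.sum()<150 else 'W' if q.min()>205 else 'g' if q.min()>120 else '.' for q in s["image"][v,208:248].astype(int)))
```

```text
10.5333 [ 0.42450788 -0.23247931  0.13151035] [6.18023496e-05 4.09565747e-05 5.34665027e-05] [ 0.00698713 -0.31280398 -0.73173324] 0.2441807306054557 29.999691039993195 [[0.316, 0.949, 0.0], [0.949, -0.316, -0.0], [-0.0, 0.0, -1.0]]
tcp perp 5.531311525664611e-07 0.00033835049924777974 0.042510352486966926
256 225.7 -0.00042958854972215436 -0.005247267827635129
260 223.62 -0.0003471982493765532 -0.023273236866007522
264 221.64 -5.284982501847259e-05 -0.04070180053149497
268 221.1 0.003116153921361716 -0.057112017276092816
272 220.62 0.006338578682080622 -0.07299879544621965
232 .......DDDD.YYYY.....YYDDDDDD...........
233 .......DDDD.YYYY....YYYDDDDDD...........
234 ........DDD.YYYY.....YYDDDDDD...........
235 YYYYYYYYDDD.YYYY....YY.DDDDDD...........
236 YYYYYYYY.DDDYYYY....YY.DDDDDD...........
237 YYYYYYYY.DDDYYYY.....Y.DDDDDD...........
238 YYYYYYYY.DD.YYYY....YY.DDDDD............
239 YYYYYYYY.DD.YYYY...YYY.DDDDD............
240 YYYYYYYY.DDDYYYYY..YYY.DDDDD............
241 YYYYYYYY.DDDYYYYY.YYYY.DDDDD............
242 YYYYYYYY.DDDYYYYYYYYYY.DDDDD............
243 YYYYYYYY.DDDYYYYYYYY
[... 670 characters left out ...]
.WWggggYYYYY.............
259 ....YYYYY..YYY.gWWgggggYYYYD............
260 ....YYYYY...Y..WWggggggYYYDD............
261 ....Y.YYY...D.gWWgggggg.YYD.............
262 .......YY..DD.WWggggggg.DD..............
263 .......YY..D.gWWggggggg.DD..............
264 ....Y.......gWWggggggggg................
265 ............WWWgggggggggg...............
266 ........YY.gWWgggggggggggg..............
267 ......YYY..gWWgggggggggggg..............
268 .....YYYYY.gWggggggggggggg.Y............
269 ....YYYY...gWggggggggggggg.YY...........
270 ...........gWggggggggggggg..Y...........
271 ...........gWggggggggggggg..............
272 ...........gWggggggggggggg.Y............
273 ...........gWggggggggggggg.Y............
```

The card edge passes between both jaws below the barrel. The card has not moved, contact force is nil, and the grip is at 30 N. Hand in.

```bash
python3 -c "
from rig import workorder
print(workorder.hand_in())"
```

```text
the job is handed in; nothing more can be done
None
```

I handed the job in with the yellow clip held fully open at 30 N astride the middle of the card's top edge, not touching it. The edge is about 43 mm below the clip's origin, the card is unmoved, and no pass/fail result came back.

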